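# Put the doming punches back in their stands

### The arm

A 7-joint arm with a two-finger parallel gripper is mounted at the origin on the work surface. World frame = base frame: x ahead of the robot, y to its left, z up, the work surface at z = 0. Lengths are in m, angles in rad, forces in N, time in s.
With the tool pointing down it reaches from about 0.35 to 0.9 m from the base axis. Payload 19.9 kg.
Tool frame: the origin (TCP) lies between the finger pads; the fingertips stand 19 mm ahead of it and the grasp point (between the pads) is the TCP; z points along the fingers, y is the direction in which the jaws open and shut (so a half turn about z gives the same grasp; the last joint's range is limited). The gripper opens to 94 mm and grips with 3 to 60 N. Pads are 16 mm wide; open, the fingers measure 119 mm over their backs; the gripper's body (75 mm by 177 mm) begins 78 mm behind the grasp point.
Start: joints at [1.173, 0.417, -0.01, 1.614, 0.005, 1.111, -0.053], TCP at [0.218, -0.586, 0.224] pointing down, gripper open.
Joint ranges: [-2.81, 2.81], [-0.39, 2.02], [-1.27, 1.25], [0.06, 2.57], [-1.19, 4.33], [0.19, 2], [-2.82, 2.82]. Speed limits (rad/s): [1.89, 1.89, 2.39, 2.39, 3.01, 3.01, 3.01].

### API

Orientations are given as a 3x3 rotation matrix whose columns are the frame's x, y, z axes.
In Python, from rig import robot gives the robot as it stands. Calls block until the motion is done:
- robot.move_ptp(position, orientation): joint-space move of the TCP to a pose.
- robot.move_linear(position, velocity=0.15, frame=None, threshold=None): straight line of the TCP; frame=None keeps the orientation; velocity is the mean speed in m/s. With threshold (N) it stops when the force on the tool has changed by that much, and returns True; else False.
- robot.goto_joints(angles): joint-space move.
- robot.gripper_to(opening): finger opening in m; the grip force is fixed at half the most; returns when the fingers have stopped.
- robot.pause(seconds).
- robot.ik(position, orientation): joint angles nearest the present ones, or None.
- robot.get_state(): the state.
- robot.grab_frame(name): name is "scene" or "top" or "wrist"; returns the picture (384x512x3 uint8, red, green, blue); there is no depth.
- robot.camera_info(name): a dict with "fx", "fy", "cx", "cy" (pixels), "rvec" (rotation vector, rad) and "tvec" (3), from world to camera coordinates, as OpenCV has them. Camera axes: x right, y down, z forward; pixel columns grow to the right and rows downward; lengths in m; the calibration is good to about 2 mm. The wrist camera is an equidistant fisheye: a pixel r from the principal point sees the ray r / f radians off the axis. A picture is of the moment at which its call begins: read the wrist's pose just before it. camera_info takes no time and is no camera call; for the wrist camera it gives the pose at the moment of the call.
A pose or a line that the arm cannot do raises robot.PlanningError and nothing moves.
- robot.sign_off(): hands the job in, once; it reports no verdict.
The state is a dict: "time": time; "qpos": joint angles; "joint_vel": joint speeds; "effort": joint torques, N m; "ee_pos": TCP position; "tool_rot": TCP orientation; "force": force on the tool from outside, world axes, zero at the start; "moment": the same for the moment, N m; "opening": finger opening in m.
Only numpy, scipy, OpenCV 4.12 (cv2) and the standard library are available. Lean on these libraries where they do the work, as an engineer would, in place of code of your own. Each camera call takes 0.05 s, during which the arm holds its last target. There are 200 camera calls.

### The job

On the goldsmith's bench, put away the three round-headed doming punches: stand each one upright in the well of the wooden stand made for its size (small punch in the smallest well, medium in the middle one, large in the largest), with its foot on the bottom of the well. Set them down gently rather than dropping them, and leave the two square-headed punches, the pliers and the box of burs where they are.

Things in the scene. Friction and masses are not known exactly. Their poses are not given: they have to be found in the camera images.
- punch_small: small round-headed doming punch, loose, standing upright: dark steel round barrel 20 mm in diameter and 48 mm tall, on it a slim neck and a bright steel ball of the same 20 mm diameter, 66 mm tall in all; 0.15 kg give or take 15 %. Origin: centre of its flat foot; z runs up its axis.
- punch_medium: medium round-headed doming punch, loose, standing upright: dark steel round barrel 30 mm in diameter and 48 mm tall, on it a slim neck and a bright steel ball of the same 30 mm diameter, 75 mm tall in all; 0.35 kg give or take 15 %. Origin: centre of its flat foot; z runs up its axis.
- punch_large: large round-headed doming punch, loose, standing upright: dark steel round barrel 40 mm in diameter and 48 mm tall, on it a slim neck and a bright steel ball of the same 40 mm diameter, 84 mm tall in all; 0.68 kg give or take 15 %. Origin: centre of its flat foot; z runs up its axis.
- stand_small: small-well wooden stand, fixed to the bench: pale wooden block 76 x 76 mm, 18 mm high, with one round well 34 mm in diameter and 12 mm deep in the middle of its top, floored in black (the floor is 6 mm above the bench). All three blocks are the same outside; only the well differs. Origin: centre of its underside, under the middle of the well; z up, x and y along its sides.
- stand_medium: medium-well wooden stand, fixed to the bench: pale wooden block 76 x 76 mm, 18 mm high, with one round well 44 mm in diameter and 12 mm deep in the middle of its top, floored in black (the floor is 6 mm above the bench). All three blocks are the same outside; only the well differs. Origin: centre of its underside, under the middle of the well; z up, x and y along its sides.
- stand_large: large-well wooden stand, fixed to the bench: pale wooden block 76 x 76 mm, 18 mm high, with one round well 54 mm in diameter and 12 mm deep in the middle of its top, floored in black (the floor is 6 mm above the bench). All three blocks are the same outside; only the well differs. Origin: centre of its underside, under the middle of the well; z up, x and y along its sides.
- square_narrow: narrow square-headed punch, loose, standing upright, not to be moved: round steel barrel 24 mm in diameter and 48 mm tall with a square bright steel head 24 x 24 mm, flat on top, 72 mm tall in all. Origin: centre of its foot; z up.
- square_wide: wide square-headed punch, loose, standing upright, not to be moved: round steel barrel 34 mm in diameter and 48 mm tall with a square bright steel head 34 x 34 mm, flat on top, 72 mm tall in all. Origin: centre of its foot; z up.
- pliers: pliers with two blue handles lying flat on the bench, loose, not to be moved: 166 mm long, 52 mm wide, 12 mm high. Origin: near the middle, on the bench; x runs towards the jaws.
- bur_box: clear box of burs on a yellow base, loose, not to be moved: 50 x 50 mm, 70 mm high. Origin: centre of its underside.
Things that resemble listed ones, but are neither listed nor needed, are in the scene too. Leave any green or orange look-alike of the punch_large alone. Leave any grey or pink look-alike of the stand_small alone.

How it is judged:
At the end, for the whole second after the job is handed in: Each round-headed punch stands upright (within 0.12 rad), at rest and released in the well of its own size, within 10 mm of the well's axis and its foot within 4 mm of the well floor; the square-headed punches, pliers and bur box are within 30 mm of where they began and not tipped (0.2 rad) (horizontal distance between punch_small and stand_small below 0.01 m and z of punch_small in the frame of stand_small between 0.002 and 0.01 m and angle between each of punch_small, punch_medium, punch_large's own z axis and vertical below 0.12 rad and linear speed of each of punch_small, punch_medium, punch_large below 0.02 m/s and horizontal distance between punch_medium and stand_medium below 0.01 m and z of punch_medium in the frame of stand_medium between 0.002 and 0.01 m and horizontal distance between punch_large and stand_large below 0.01 m and z of punch_large in the frame of stand_large between 0.002 and 0.01 m and distance of each of square_narrow, square_wide, pliers, bur_box from where it was at the start of the episode below 0.03 m and angle between each of square_narrow, square_wide, pliers, bur_box's own z axis and vertical below 0.2 rad); the robot touches nothing.
It fails at once if a square-headed punch, the pliers or the bur box is moved by more than 30 mm or knocked over (distance of any of square_narrow, square_wide, pliers, bur_box from where it was at the start of the episode above 0.03 m or angle between any of square_narrow, square_wide, pliers, bur_box's own z axis and vertical above 0.5 rad).
It fails at once if a round-headed punch is dropped into a well (over 0.7 m/s within 40 mm of a stand's underside) ((distance between punch_small and stand_small below 0.04 m and linear speed of punch_small above 0.7 m/s) or (distance between punch_small and stand_medium below 0.04 m and linear speed of punch_small above 0.7 m/s) or (distance between punch_small and stand_large below 0.04 m and linear speed of punch_small above 0.7 m/s) or (distance between punch_medium and stand_small below 0.04 m and linear speed of punch_medium above 0.7 m/s) or (distance between punch_medium and stand_medium below 0.04 m and linear speed of punch_medium above 0.7 m/s) or (distance between punch_medium and stand_large below 0.04 m and linear speed of punch_medium above 0.7 m/s) or (distance between punch_large and stand_small below 0.04 m and linear speed of punch_large above 0.7 m/s) or (distance between punch_large and stand_medium below 0.04 m and linear speed of punch_large above 0.7 m/s) or (distance between punch_large and stand_large below 0.04 m and linear speed of punch_large above 0.7 m/s)).
It also fails if it takes over 83 s, if anything falls off the work surface, if the arm or the gripper's body presses on something with over 40 N, if the wrist force passes 120 N, or if a joint passes its speed limit or range.

## Working session

There is one attempt and no reset: what is moved stays moved. The work goes in short steps, each a Python script; the robot and the scene stay as the last script left them, time stands still between calls to the robot, and variables do not carry over. Pictures are saved under pics/ and viewed, about 12 in all and at most 16, crops included, and the job is handed in when it is done.

```bash
mkdir -p pics; python3 - <<'E'
from rig import robot
import cv2
for n in ("top","scene"):
    im=robot.grab_frame(n); cv2.imwrite(f"pics/{n}0.png",im[:,:,::-1])
    c=robot.camera_info(n); print(n,c)
cv2.imwrite("pics/top0b.png",cv2.resize(cv2.imread("pics/top0.png"),(800,600),interpolation=cv2.INTER_CUBIC))
cv2.imwrite("pics/scene0b.png",cv2.resize(cv2.imread("pics/scene0.png"),(800,600),interpolation=cv2.INTER_CUBIC))
print(robot.get_state()["tool_rot"])
E
```

```text
top {'fx': 417.45378680777424, 'fy': 417.45378680777424, 'cx': 263.6822401479444, 'cy': 196.190219728348, 'rvec': array([ 2.02852417, -2.20500974,  0.22543237]), 'tvec': array([0.04509849, 0.54558352, 0.90630298])}
scene {'fx': 456.8339598683921, 'fy': 456.8339598683921, 'cx': 259.6208925495801, 'cy': 190.78532329201383, 'rvec': array([ 1.93080368,  1.1616609 , -0.61611872]), 'tvec': array([-0.25310332, -0.24174479,  1.77182897])}
[[ 9.37372200e-01  3.48329050e-01 -4.81050339e-04]
 [ 3.48329372e-01 -9.37371604e-01  1.06042473e-03]
 [-8.15461888e-05 -1.16157663e-03 -9.99999322e-01]]
```

View pics/top0b.png

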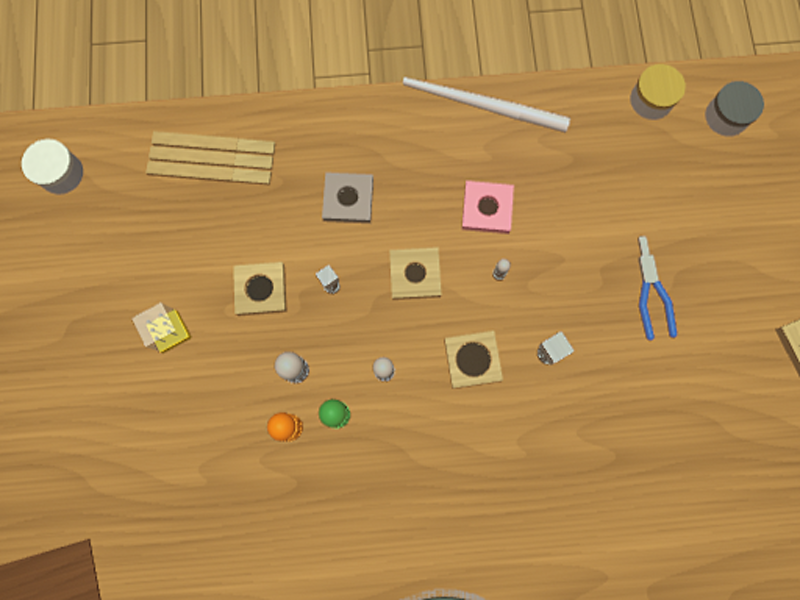

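View pics/scene0b.png

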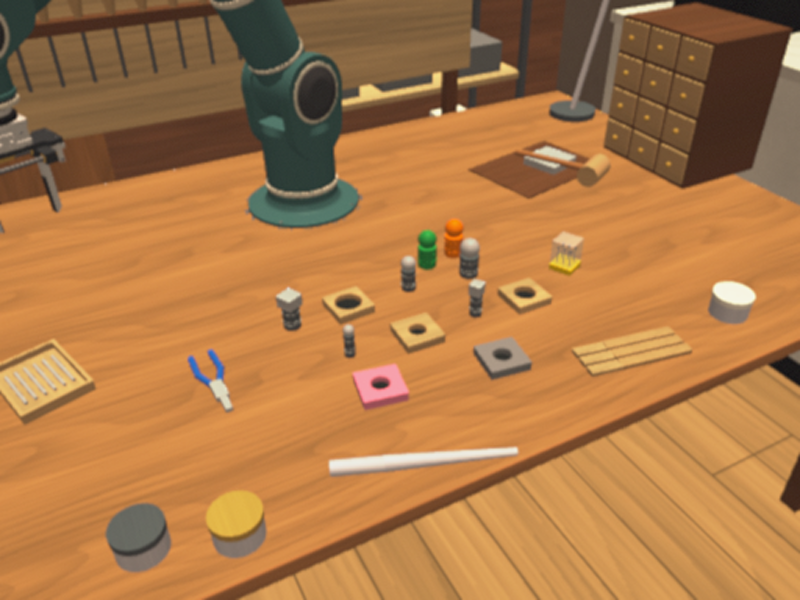

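The top view (800x600) shows the large punch at (290,366), medium at (383,368) and small at (503,266). The stands are large (473,359), medium (259,288) and small (415,272), and the scene view agrees on which is which. The green and orange decoys sit below the large punch. Next I'll measure positions.

```bash
cat > h.py <<'E'
import numpy as np, cv2
from rig import robot
R=np.array([[1,0,0],[0,-1,0],[0,0,-1.]])
def ray(c,uv,fish=False):
    M,_=cv2.Rodrigues(np.array(c["rvec"])); t=np.array(c["tvec"])
    p=np.array([(uv[0]-c["cx"])/c["fx"],(uv[1]-c["cy"])/c["fy"]])
    if fish:
        th=np.linalg.norm(p); d=np.r_[p/max(th,1e-9)*np.sin(th),np.cos(th)]
    else: d=np.r_[p,1]
    return -M.T@t, M.T@d
def on_plane(c,uv,z,fish=False):
    o,d=ray(c,uv,fish); return (o+d*(z-o[2])/d[2])[:2]
def project(c,P):
    return cv2.projectPoints(np.float64([P]),c["rvec"],c["tvec"],np.array([[c["fx"],0,c["cx"]],[0,c["fy"],c["cy"]],[0,0,1]]),None)[0].ravel()
def blob(mask,seed,r):
    """largest contour with centre within r of seed -> contour"""
    roi=np.zeros_like(mask); cv2.circle(roi,tuple(int(round(s)) for s in seed),int(r),255,-1)
    cs,_=cv2.findContours(mask&roi,cv2.RETR_EXTERNAL,cv2.CHAIN_APPROX_NONE)
    return max(cs,key=cv2.contourArea)
E
python3 - <<'E'
from h import *
im=cv2.cvtColor(cv2.imread("pics/top0.png"),cv2.COLOR_BGR2HSV); c=robot.camera_info("top")
k=.64
dark=np.uint8(im[...,2]<90)*255
for n,s in dict(small=(415,272),medium=(259,288),large=(473,359)).items():
    b=blob(dark,np.array(s)*k,18); (x,y),ax,_=cv2.fitEllipse(b); 
    P=on_plane(c,(x,y),.018); print("well",n,(x,y),ax,P, "mm/px",1000/np.mean(ax), np.mean(ax)*np.linalg.norm(on_plane(c,(x+1,y),.018)-P)*1000)
br=np.uint8((im[...,1]<70)&(im[...,2]>110))*255
for n,s,z in (("small",(503,266),.056),("medium",(383,368),.06),("large",(290,366),.064)):
    b=blob(br,np.array(s)*k,14); (x,y),r=cv2.minEnclosingCircle(b)
    P=on_plane(c,(x,y),z); print("ball",n,(x,y),r,P,r*2*np.linalg.norm(on_plane(c,(x+1,y),z)-P)*1000)
vis=cv2.imread("pics/top0.png"); g=cv2.bitwise_or(br,dark); vis[g>0]=(0,0,255)
cv2.imwrite("pics/mask.png",cv2.resize(vis[150:290,140:370],(800,487),interpolation=cv2.INTER_NEAREST))
E
```

```text
well small (265.410888671875, 174.33377075195312) (10.196718215942383, 11.77837085723877) [ 0.60868167 -0.00981159] mm/px 91.01214531325112 26.6155421314052
well medium (165.9318084716797, 184.11111450195312) (14.100825309753418, 15.880244255065918) [0.60437686 0.23116927] mm/px 66.70876086244964 36.12464301100002
well large (302.58270263671875, 229.6239013671875) (19.257705688476562, 20.384159088134766) [ 0.46734227 -0.08582086] mm/px 50.45171339114194 46.72941533184978
ball small (322.1666564941406, 170.8333282470703) 5.169453144073486 [ 0.59619828 -0.14144172] 24.119356837172617
ball medium (245.28787231445312, 236.0757598876953) 7.436546802520752 [0.45870866 0.04846827] 33.450656080946864
ball large (185.5, 235.5) 10.700567245483398 [0.47069567 0.18168886] 47.932005176058134
```

View pics/mask.png

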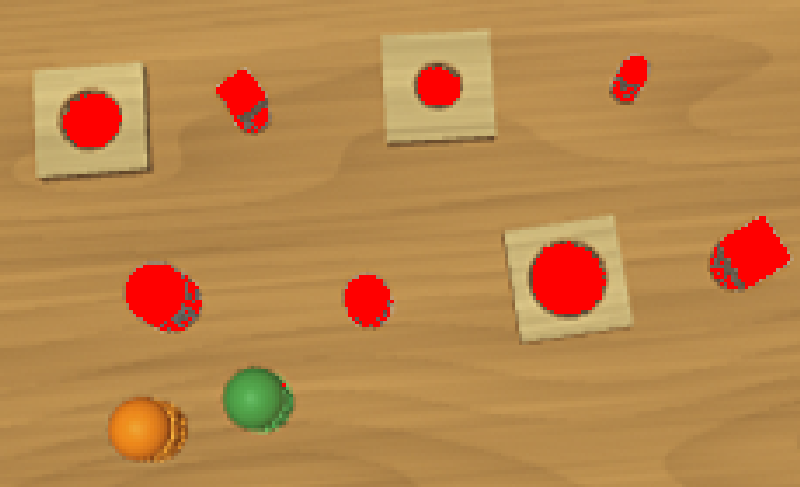

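The mask covers the balls, plus a fringe of barrel, and the well floors (black, slightly cut off by the near rims). I'll refine with a wrist view from above.

```bash
python3 - <<'E'
from h import *
t0=robot.get_state()["time"]
out={}
for i,p in enumerate([(.54,-.08,.30),(.52,.17,.30)]):
    robot.move_ptp(p,R); s=robot.get_state(); c=robot.camera_info("wrist"); im=robot.grab_frame("wrist")
    out[i]=c; cv2.imwrite(f"pics/w{i}.png",im[:,:,::-1]); cv2.imwrite(f"pics/w{i}b.png",cv2.resize(im[:,:,::-1],(800,600)))
    M,_=cv2.Rodrigues(c["rvec"]); print(s["time"]-t0,s["time"],s["ee_pos"],c["fx"],c["cx"],c["cy"],-M.T@c["tvec"],np.round(M,2).tolist())
np.save("wc.npy",out,allow_pickle=True)
E
```

```text
2.1667 2.2667 [ 0.53991772 -0.08088414  0.29985769] 297.3186396354542 257.97756400789984 189.1252948297031 [ 0.60970848 -0.0819974   0.46055312] [[-0.0, -1.0, -0.0], [-0.97, 0.0, 0.24], [-0.24, 0.0, -0.97]]
3.1999999999999997 3.3 [0.52058261 0.16837199 0.29986085] 297.3186396354542 257.97756400789984 189.1252948297031 [0.5903446  0.16727528 0.46058269] [[-0.0, -1.0, -0.0], [-0.97, 0.0, 0.24], [-0.24, 0.0, -0.97]]
```

View pics/w0b.png

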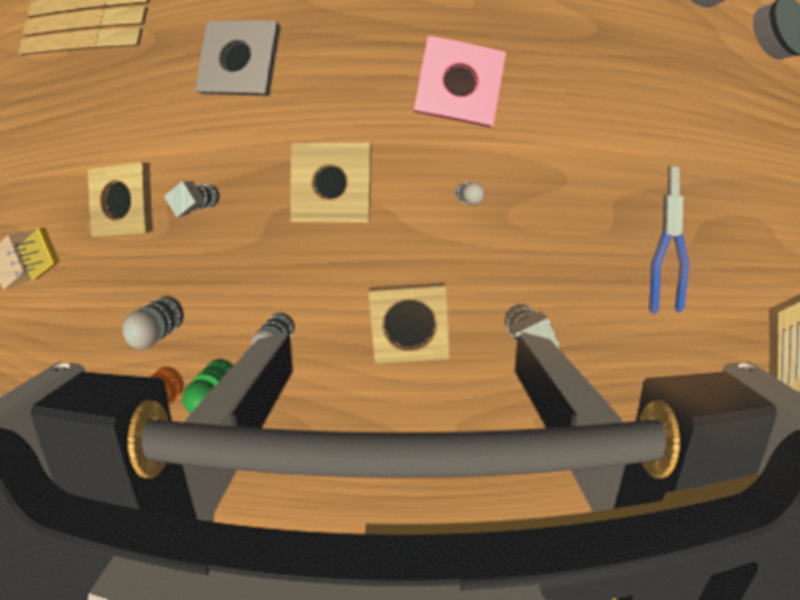

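View pics/w1b.png

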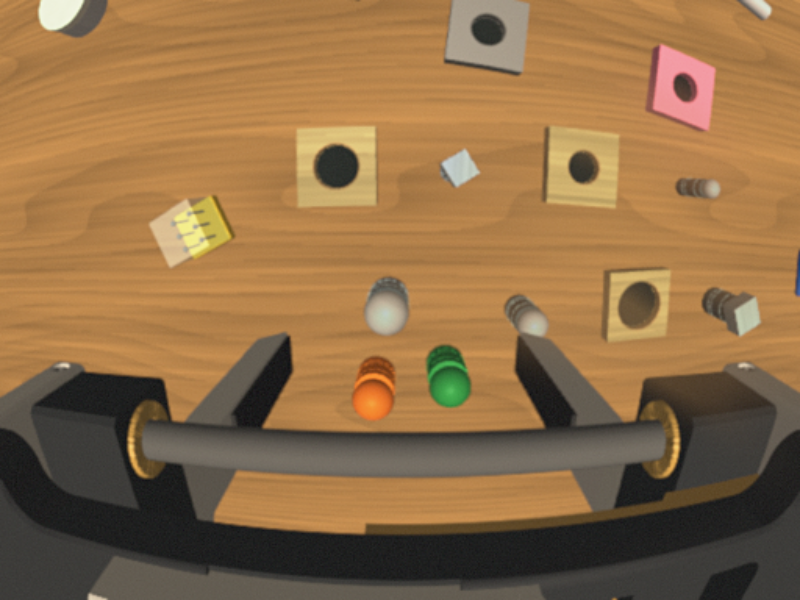

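Wrist view 0 shows the small ball (473,193), small well (330,182) and large well (410,324). Wrist view 1 shows the medium well (337,166), large ball (386,312) and medium ball (530,322). I'll triangulate these against the top view.

```bash
python3 - <<'E'
from h import *
C=np.load("wc.npy",allow_pickle=True).item()
for i,L in ((0,[("w small",(330,182),.018,0),("w large",(410,324),.018,0),("w medium",(117,200),.018,0),("b small",(473,193),.056,1),("b large",(141,328),.064,1)]),
            (1,[("w medium",(337,166),.018,0),("w small",(583,167),.018,0),("w large",(639,304),.018,0),("b large",(386,312),.064,1),("b medium",(530,322),.06,1),("b small",(709,188),.056,1)])):
    im0=cv2.imread(f"pics/w{i}.png"); im=cv2.cvtColor(im0,cv2.COLOR_BGR2HSV)
    wood=np.uint8((im[...,2]>150)&(im[...,1]<135)&(im[...,1]>60))*255
    dark=np.uint8(im[...,2]<85)*255; br=np.uint8((im[...,1]<75)&(im[...,2]>125))*255
    for n,s,z,ball in L:
        s=np.array(s)*.64
        b=blob(br if ball else dark,s,15 if ball else 20)
        if ball: (x,y),r=cv2.minEnclosingCircle(b)
        else: (x,y),ax,_=cv2.fitEllipse(b); r=np.mean(ax)/2
        P=on_plane(C[i],(x,y),z,1); sc=np.linalg.norm(on_plane(C[i],(x+1,y),z,1)-P)*1000
        print(i,n,np.round(P,4),"d",round(2*r*sc,1),(round(x),round(y)),end=" ")
        if not ball:  # stand top outline centre
            w=blob(wood,s,45); q=np.array([on_plane(C[i],p[0],.018,1) for p in w])
            rc=cv2.minAreaRect(np.float32(q*1000)); print("block",np.round(rc[0],1),np.round(rc[1],1),end="")
        print()
E
```

```text
0 w small [ 0.6121 -0.0119] d 28.6 (211, 116) block [611.9 -11.4] [77.5 76.9]
0 w large [ 0.4721 -0.0872] d 45.8 (262, 207) block [469.9 -87.3] [77.3 77.3]
0 w medium [0.6072 0.2291] d 41.1 (75, 128) block [607.6 232.2] [76.6 77.1]
0 b small [ 0.6023 -0.1407] d 22.4 (301, 123) 
0 b large [0.4763 0.1854] d 46.5 (89, 211) 
1 w medium [0.6077 0.2306] d 38.6 (215, 106) block [608.1 231.3] [76.6 77.7]
1 w small [ 0.6117 -0.0085] d 27.5 (372, 107) block [612.5 -11. ] [76.5 77. ]
1 w large [ 0.4845 -0.091 ] d 28.7 (412, 187) block [470.3 -87.5] [77.1 77.6]
1 b large [0.4772 0.184 ] d 39.5 (246, 200) 
1 b medium [0.4637 0.0477] d 28.5 (341, 208) 
1 b small [ 0.602  -0.1448] d 22.2 (456, 120)
```

Each block-outline centre agrees to about 1 mm between the two wrist views. Small punch first.

```bash
cat >> h.py <<'E'
W=dict(small=(.612,-.0112),medium=(.608,.2315),large=(.470,-.0874))
B=dict(small=(.602,-.1415),medium=(.4637,.0477),large=(.4772,.1843))
D=dict(small=.020,medium=.030,large=.040)
GZ=.039; UP=.16
def log(m): s=robot.get_state(); print(m,"t",round(s["time"],2),np.round(s["ee_pos"],4),"open",round(s["opening"],4),"F",np.round(s["force"],1))
def pick(n):
    x,y=B[n]; robot.move_ptp((x,y,UP+.02),R); robot.gripper_to(min(.09,D[n]+.032))
    hit=robot.move_linear((x,y,GZ),.12,threshold=8); log(f"down {hit}")
    if hit: return
    robot.gripper_to(0); log("gripped")
    robot.move_linear((x,y,UP),.12); log("lifted")
def place(n):
    x,y=W[n]; robot.move_linear((x,y,UP),.15); robot.move_linear((x,y,GZ+.012),.12); log("above")
    hit=robot.move_linear((x,y,GZ+.0045),.02,threshold=5); log(f"set {hit}")
def release(n):
    x,y=W[n]; robot.gripper_to(D[n]+.028); log("open"); robot.move_linear((x,y,UP+.02),.12); log("up")
E
python3 - <<'E'
from h import *
pick("small")
c=robot.camera_info("wrist"); np.save("wc2.npy",c); cv2.imwrite("pics/held.png",cv2.resize(robot.grab_frame("scene")[120:260,150:330,::-1],(720,560),interpolation=cv2.INTER_CUBIC))
E
```

```text
down False t 6.77 [ 0.6025 -0.1416  0.0397] open 0.0521 F [-0.1  0.2 -0.3]
gripped t 7.38 [ 0.6021 -0.1416  0.0391] open 0.0193 F [-0.3  0.2  1.8]
lifted t 8.53 [ 0.6016 -0.1415  0.1592] open 0.0195 F [ 0.7 -0.4 -1. ]
```

View pics/held.png

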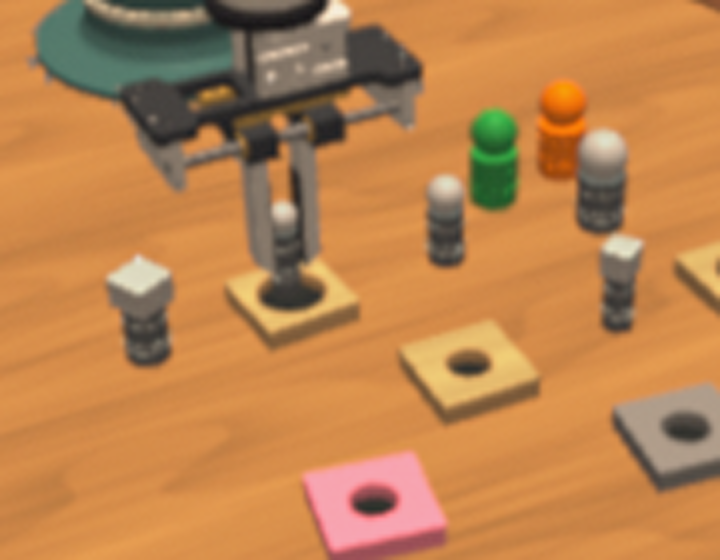

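The small punch is held upright between the fingers, at crop pixel (287,240), with opening 19.5 mm. Now I'll place it.

```bash
python3 - <<'E'
from h import *
place("small")
cv2.imwrite("pics/set1.png",cv2.resize(robot.grab_frame("scene")[150:270,200:355,::-1],(775,600),interpolation=cv2.INTER_CUBIC))
E
```

```text
above t 10.67 [ 0.6125 -0.0112  0.0517] open 0.0194 F [ 0.2 -0.1 -0.2]
set True t 11.03 [ 0.6123 -0.0113  0.0448] open 0.0196 F [-1.  -0.2  7. ]
```

View pics/set1.png

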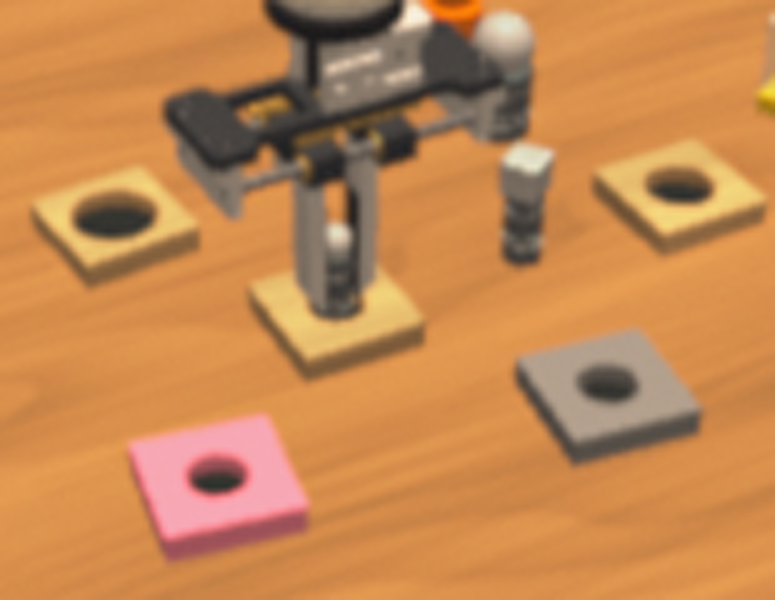

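The small punch stands in the well at crop pixel (337,300). Contact came 5.7 mm above the grasp height, which matches the 6 mm floor. Next: release it, then do medium and large, stopping on any anomaly.

```bash
python3 - <<'E'
from h import *
release("small")
pick("medium"); s=robot.get_state()
assert .026<s["opening"]<.033 and s["ee_pos"][2]>.15
place("medium"); z=robot.get_state()["ee_pos"][2]; print(z)
if .043<z<.047: release("medium")
cv2.imwrite("pics/set2.png",cv2.resize(robot.grab_frame("scene")[130:270,190:370,::-1],(770,600),interpolation=cv2.INTER_CUBIC))
E
```

```text
open t 11.72 [ 0.6118 -0.0113  0.0443] open 0.0479 F [-0.2  0.4 -0.4]
up t 13.0 [ 0.6116 -0.0112  0.1792] open 0.0478 F [0.2 0.2 0.2]
down False t 15.46 [0.4641 0.0477 0.0396] open 0.062 F [ 0.1 -0.9  0.2]
gripped t 16.07 [0.4638 0.0479 0.0391] open 0.0293 F [-0.4  1.   3.2]
lifted t 17.23 [0.4633 0.0476 0.1594] open 0.0295 F [-0.1  0.3 -3.5]
above t 19.99 [0.6085 0.2317 0.0518] open 0.0298 F [-0.4  0.  -3.3]
set True t 20.35 [0.6083 0.2317 0.045 ] open 0.0295 F [0.9 0.8 4.1]
0.04495843064672512
open t 20.98 [0.6077 0.2312 0.0443] open 0.0578 F [-0.6  0.2  1. ]
up t 22.27 [0.6076 0.2313 0.1792] open 0.0577 F [0.5 0.3 0.6]
```

View pics/set2.png

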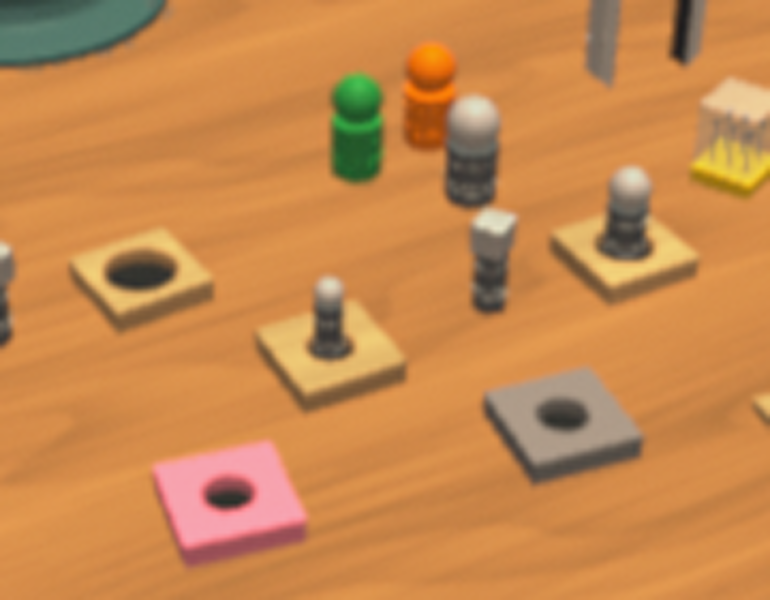

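The small punch (330,320) and medium punch (628,215) stand upright in their wells, and nothing else has shifted. Large next, then a wrist view to check all three.

```bash
python3 - <<'E'
from h import *
pick("large"); s=robot.get_state()
assert .036<s["opening"]<.043 and s["ee_pos"][2]>.15
place("large"); z=robot.get_state()["ee_pos"][2]; print(z)
assert .043<z<.047
release("large")
robot.move_ptp((.50,-.0874,.30),R) 
for i,p in enumerate([(.5,-.0874,.3),(.52,.17,.3)]):
    robot.move_ptp(p,R); robot.pause(.3); c=robot.camera_info("wrist"); im0=robot.grab_frame("wrist"); cv2.imwrite(f"pics/f{i}.png",cv2.resize(im0[:,:,::-1],(800,600)))
    hsv=cv2.cvtColor(im0,cv2.COLOR_RGB2HSV); br=np.uint8((hsv[...,1]<75)&(hsv[...,2]>125))*255
    M,_=cv2.Rodrigues(c["rvec"])
    for n,h in dict(small=.062,medium=.066,large=.070).items():
        q=M@np.r_[W[n],h]+c["tvec"]; th=np.arctan2(np.hypot(q[0],q[1]),q[2])
        uv=np.array([c["cx"],c["cy"]])+c["fx"]*th*q[:2]/np.hypot(q[0],q[1])
        try:
            (x,y),r=cv2.minEnclosingCircle(blob(br,uv,16)); print(i,n,"offset mm",np.round((on_plane(c,(x,y),h,1)-W[n])*1000,1),"r",round(r,1),uv.round())
        except ValueError: print(i,n,"not seen")
cv2.imwrite("pics/top1.png",cv2.resize(robot.grab_frame("top")[:,:,::-1],(800,600)))
log("end")
E
```

```text
down False t 24.71 [0.4776 0.1845 0.0396] open 0.0719 F [-0.1  0.3  0.2]
gripped t 25.32 [0.4772 0.1841 0.0391] open 0.0394 F [ 0.9 -2.5  5.1]
lifted t 26.48 [0.4768 0.1841 0.1593] open 0.0392 F [-0.7 -0.3 -6.1]
above t 29.49 [ 0.4704 -0.0875  0.0516] open 0.0396 F [ 0.1 -0.1 -5.6]
set True t 29.85 [ 0.4703 -0.0876  0.0449] open 0.0394 F [ 1.1 -1.1  0.8]
0.044873739513961834
open t 30.48 [ 0.4694 -0.0874  0.0444] open 0.068 F [-0.9 -0.3  0.4]
up t 31.77 [ 0.4697 -0.0873  0.1794] open 0.0681 F [ 0.1  0.3 -0.3]
0 small offset mm [-0.2 -0.8] r 7.2 [201.  87.]
0 medium offset mm [0.3 1.2] r 8.7 [ 53. 104.]
0 large offset mm [ 0.6 -0.6] r 14.2 [257. 192.]
1 small offset mm [ 0.3 -0.9] r 6.4 [385. 106.]
1 medium offset mm [ 0.8 -0.1] r 11.0 [210. 104.]
1 large offset mm [ 0.8 -1.9] r 12.0 [424. 204.]
end t 34.33 [0.5201 0.1696 0.3   ] open 0.068 F [ 0.3 -0.6  0.6]
```

View pics/f0.png

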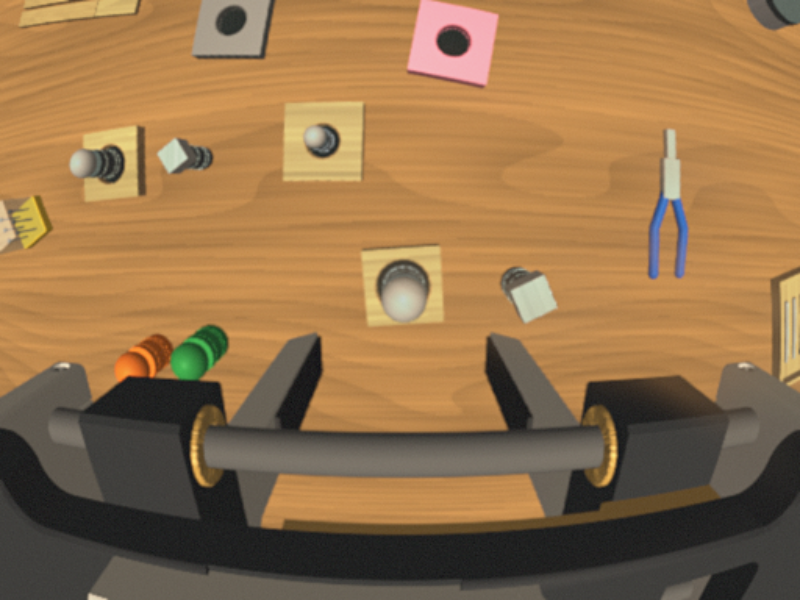

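View pics/f1.png

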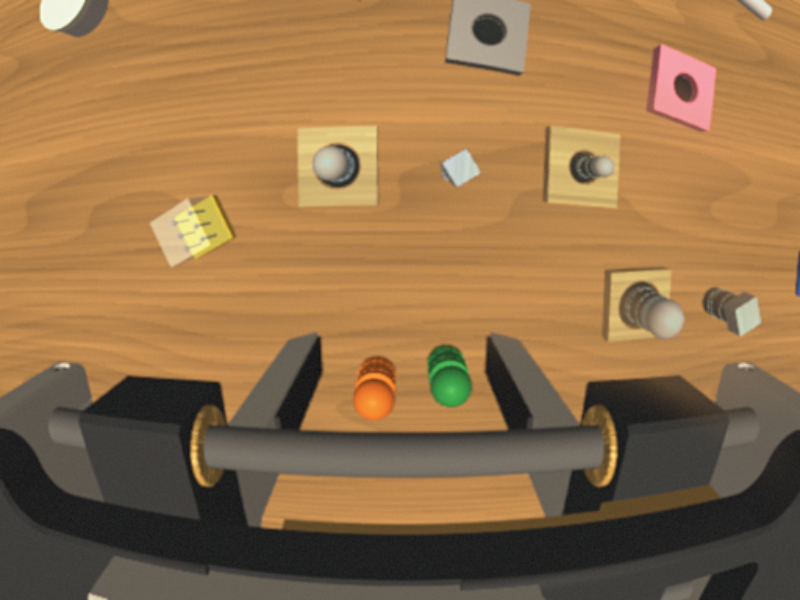

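All three punches stand upright and centred: view 0 shows small (320,140) and large (403,290), view 1 shows medium (335,163). The other items match the earlier views, so I'm handing in.

```bash
python3 -c "
from rig import robot
robot.sign_off()"
```

```text
the job is handed in; nothing more can be done
```

All three round-headed punches now stand in the wells made for their sizes, and the job was handed in at about 34 s of the 83 s allowed. I lowered each one until its foot touched the well floor, at about 20 mm/s, then released it and backed the gripper clear.

- **Position:** in the last wrist views the ball heads were within about 2 mm of the well axes, against the 10 mm allowed.
- **Foot height:** contact came 5.7–5.9 mm above the grasp height, matching the 6 mm well floor.
- **Uprightness:** all three look upright in the pictures. I didn't measure tilt separately.
- **Other items:** by eye, the square-headed punches, pliers, bur box and look-alikes have not moved since the earlier views. I didn't measure their positions, and I saved a final top picture but didn't view it.

**Disagreement:** before the first move, the top camera put the punches and wells about 3–6 mm nearer the robot than the wrist camera did. I used the wrist values, and the grasps and placements bore them out.

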